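# Jack up the front of a warming tray and hold the handle down

### The job

The warming tray needs a new front foot: set the small toe jack flat on the worktop with its saddle centred under the round lift pad on the tongue at the tray's front, then press the jack's handle all the way down so that the jack alone raises the tray's front, with the plates staying on it. The handle springs back if let go, so finish while still holding it fully down. Do not lift or push the tray with the robot itself, and leave the mug, the short tin and the shaker jar where they stand.

Things in the scene. Friction and masses are not known exactly. Their poses are not given: they have to be found in the camera images.
- lift_pad (a point): centre of the underside of the round lift pad (black rubber, 36 mm across), 42 mm above the worktop at the start, beneath a 44 mm wide steel tongue at the warming tray's front; a white ring on the tongue's top, 12 mm above this point, marks it. Axes: x from the pad back into the tray, z up. The tongue ends 22 mm in front of the point (-x); the tray's front face is 45 mm behind it (+x).
- warmer (a joint): tip angle (rad) of the steel warming tray (180 deep x 220 wide, top 74 mm high, plates on it to 107 mm) about its rear feet, which a fixed strip holds; 0 level and resting, grows as the front rises; 0.1 is 21 mm at the pad. About 8 N lifts it there. Two 12 mm deep knobs stand on its front face 75 mm left and right of the tongue's middle.
- jack_grip (a point): toe jack's grip point: centre of its upright grey column, 70 mm above its underside. Column 44 mm long (x), 36 mm wide (y), top at 86-90 mm; grasp across the 36 mm from above. Axes turn with the jack: x toward the saddle, y left, z up. Base plate 140 x 74 x 6 mm, from 60 mm behind (-x) to 80 mm ahead (+x) of the column's centre. Loose, about 0.7 kg, balanced near the column.
- saddle_top (a point): centre of the top of the jack's saddle, a round steel stud 26 mm across, on the low toe 60 mm ahead (+x) of the column; 28 mm above the jack's underside with the handle up, rising straight up 40 mm as the handle is pressed. Axes as jack_grip.
- handle_pedal (a point): centre of the upper face of the flat black rubber pedal, 40 long x 50 wide, at the end of the jack's handle, 91 mm behind (-x) the column's centre and 100 mm above the jack's underside when up; pressed right down the point is 102 mm behind and 36 mm above. Its axes are tilted with the handle.
- jack_handle (a joint): handle angle, rad: 0 fully up (rest), 0.70 fully down at its stop. Saddle rise is 57 mm per rad. It springs back up by itself and the tray's weight pushes it up too; about 8 N straight down on the pedal holds it under load.
- plates_mid (a point): middle of the stack of plates (130 mm across, 33 mm high) lying loose on the tray; the point is 16 mm above its underside, 90 mm above the worktop at the start.
- mug_mid (a point): bystander: white mug with dark dots, 92 mm across, 93 mm high, point at its middle, half-way up.
- short_tin_mid (a point): bystander: short round food tin, 76 mm across, 58 mm high, point at its centre.
- shaker_mid (a point): bystander: slim shaker jar with a ribbed cap, 45 mm across, 106 mm high, point at its centre.

How it is judged:
By the outcome, as a careful person would: the job done as asked, in the order asked, and still so for the second after the job is handed in, while the arm keeps its last pose, push and grip.
It also fails if it takes over 51 s, if anything falls off the work surface, if the arm or the gripper's body presses on something with over 40 N, if the wrist force passes 120 N, or if a joint passes its speed limit or range.

### The arm

A 6-joint arm with a two-finger parallel gripper is mounted at the origin on a cart in front of the work surface, level with it; the furniture and walls round the work are solid. World frame = base frame: x ahead of the robot, y to its left, z up, the work surface at z = 0. Lengths are in mm, angles in rad, forces in N, time in s.
With the tool pointing down it reaches from about 275 to 875 mm from the base axis. Payload 12.5 kg.
Tool frame: the origin (TCP) lies between the finger pads; the fingertips stand 14 mm ahead of it and the grasp point (between the pads) lies 5 mm behind it (bot.tip_reach is the distance from the TCP to the fingertips, in mm); z points along the fingers, y is the direction in which the jaws open and shut (so a half turn about z gives the same grasp; the last joint's range is limited). The gripper opens to 85 mm and grips with 20 to 120 N. Pads are 22 mm wide; open, the fingers measure 114 mm over their backs; the gripper's body (76 mm by 85 mm) begins 54 mm behind the grasp point. The pads swing forward as they close: fully open they stand 13 mm farther back than shut.
Start: joints at [1.214, 0.351, 1.652, -0, 1.139, -0.085], TCP at [147.625, 529.803, 245.29] pointing down, gripper open.
Joint ranges: [-2.75, 2.75], [-0.79, 2.1], [0.01, 2.65], [-1.57, 4.71], [0.07, 3.14], [-2.87, 2.87]. Speed limits (rad/s): [2.22, 2.22, 2.79, 3.14, 3.14, 3.14].

### API

Orientations are given as a rotation vector (axis times angle).
In Python, from plant import observe, optics, workorder, bot gives the robot as it stands.
- The arm moves only by the shell command python3 -m pendant 'ROWS' [FORCE]. ROWS is JSON, a list that holds one entry, the list of rows, each a list of 7 numbers: the shift along the tool's x, y, z in mm, then the turn, a rotation vector about the tool's x, y, z in degrees, then the gripper's target within -1 to 1 (fully open at 1, half-way at 0, shut at -1). A call has 1 to 10 rows; each row shifts and turns the commanded pose from where the row before left it, along the tool's axes as they then stand; what a row does not reach is not made up. A row lasts 1/8 s, in which the tool goes at most 62.5 mm and 10.7 degrees, less where a joint would pass 70% of its speed; a pose out of reach is approached as far as the arm can. A call with a gripper value outside its range is refused whole. The fingers move at their own pace and stop on an object; FORCE is the grip in N (left out, the last holds). Time passes only in rows, so rows that do not move let the fingers close. It gives the time, the measured TCP pose, the force and the opening at its end, in the units of the state.
- observe(): the state, without advancing time (a new reading comes with each control period).
- optics.camera(name): name is "scene" or "top"; returns a dict with "pixels" (480x640x3 uint8, blue, green, red), "depth" (480x640 float32, mm along the optical axis (not along the pixel's ray), 0 where there is no reading), "vertical_fov" (degrees; the focal length in pixels is half the picture's height over the tangent of half this angle, whatever the lens; pixels are square), "cx", "cy" (the principal point, pixels), "eye" and "rotation" of the camera in the world. Camera axes: x right, y down, z forward; pixel columns grow to the right and rows downward; lengths in mm; the calibration is good to about 2 mm. A picture is of the moment at which its call begins.
- workorder.hand_in(): hands the job in, once; it reports no verdict.
The state is a dict: "clock": time; "qpos": joint angles; "qvel": joint speeds; "joint_torque": joint torques, N m; "tcp_pos": TCP position; "eef_rot": TCP orientation; "ft_force": force on the tool from outside, world axes, zero at the start; "moment": the same for the moment, N m; "finger_gap": opening from 0.0 (shut) to 1.0 (fully open).
Only numpy, scipy, OpenCV 4.12 (cv2) and the standard library are available. Lean on these libraries where they do the work, as an engineer would, in place of code of your own. Each camera call takes 0.05 s, during which the arm holds its last target.

## Working session

There is one attempt and no reset: what is moved stays moved. The work goes in short steps, Python scripts to look and compute and a shell command to move; the robot and the scene stay as the last step left them, time stands still between calls to the robot, and variables do not carry over. Pictures are saved under pics/ and viewed, and the job is handed in when it is done.

```bash
ls; mkdir -p pics; python3 - <<'E'
from plant import observe, optics, workorder, bot
import cv2,numpy as np
print(observe())
for n in("scene","top"):
    c=optics.camera(n); cv2.imwrite(f"pics/{n}0.png",c["pixels"]); np.savez(f"{n}0.npz",**c)
    print(n,c["vertical_fov"],c["cx"],c["cy"],c["eye"],c["rotation"])
print([a for a in dir(bot) if a[0]!='_'])
E
```

```text
pics
{'clock': 0.0, 'qpos': array([ 1.21438139e+00,  3.51230864e-01,  1.65241977e+00, -1.59515736e-05,
        1.13911789e+00, -8.45814046e-02]), 'qvel': array([-1.47583524e-04, -3.48699087e-04, -9.16678961e-04, -1.45129658e-03,
       -5.81646092e-04,  5.34968990e-05]), 'joint_torque': array([ 1.05353254e-03, -5.06093895e+01, -2.91415322e+01, -6.49298931e-05,
        4.38788222e-03,  3.67371149e-05]), 'tcp_pos': array([147.53194323, 529.51452323, 244.76300198]), 'eef_rot': array([-4.25638257e-01, -3.11237950e+00,  1.80716744e-03]), 'ft_force': array([-0.5536086 ,  0.36915621,  0.91988378]), 'moment': array([-0.00573254,  0.00908135,  0.05482347]), 'finger_gap': 1.0006180505276283}
scene 45.93826692412003 320.5290464924405 249.9164576604742 [ -73.18871837 -199.43667932  989.66643164] [-2.19258248  1.17532177 -0.43579487]
top 53.76401413835252 324.05260005087194 242.96391145765548 [ 356.31338916  184.57136637 1005.41857716] [-2.14828951  2.06987736 -0.21678965]
['MotionError', 'tip_reach']
```

View pics/scene0.png

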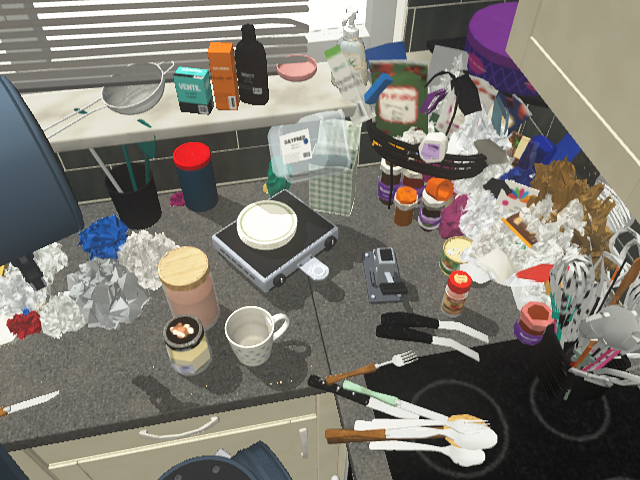

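View pics/top0.png

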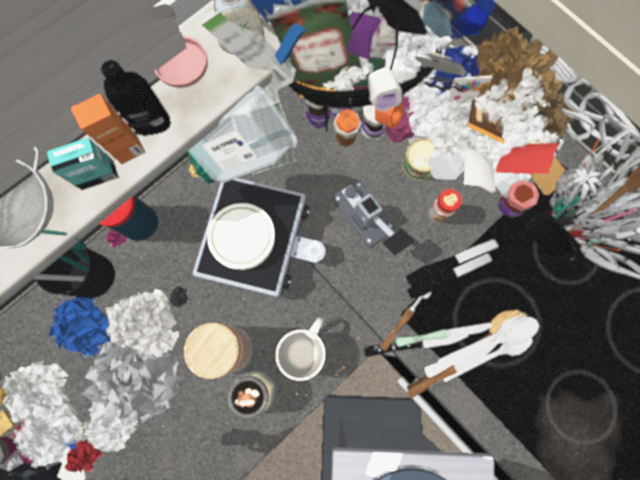

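The scene view shows the tray centre-left (tongue tip at about (315,268)) and the jack to its right at about (382,275). The top view shows the tongue ring at about (313,250) and the jack at about (370,215), with its black pedal near (398,242). Next I'll zoom in and back-project.

```bash
cat > h.py <<'E'
import numpy as np,cv2
from scipy.spatial.transform import Rotation as R
def load(n): return dict(np.load(n+".npz"))
def K(c):
    f=240/np.tan(np.radians(float(c["vertical_fov"]))/2); return f,float(c["cx"]),float(c["cy"])
def ray(c,u,v):
    f,cx,cy=K(c); d=np.stack([(np.asarray(u)-cx)/f,(np.asarray(v)-cy)/f,np.ones(np.shape(u))],-1)
    return R.from_rotvec(c["rotation"]).apply(d.reshape(-1,3))
def onplane(c,u,v,z):
    d=ray(c,u,v); e=np.asarray(c["eye"]); return e+d*((z-e[2])/d[:,2])[:,None]
def dep(c,u,v):
    z=c["depth"][np.asarray(v).astype(int),np.asarray(u).astype(int)]; return np.asarray(c["eye"])+ray(c,u,v)*np.reshape(z,(-1,1))
def proj(c,p):
    f,cx,cy=K(c); q=R.from_rotvec(c["rotation"]).inv().apply(np.atleast_2d(p)-c["eye"]); return q[:,:2]/q[:,2:]*f+[cx,cy]
def cloud(c):
    v,u=np.mgrid[:480,:640]; P=dep(c,u.ravel(),v.ravel()).reshape(480,640,3); P[c["depth"]==0]=np.nan; return P
E
python3 - <<'E'
from h import *
for n,(u0,v0,w,h) in {"scene":(200,180,280,210),"top":(180,160,280,210)}.items():
    c=load(n+"0"); im=c["pixels"][v0:v0+h,u0:u0+w]
    cv2.imwrite(f"pics/{n}0z.png",cv2.resize(im,(784,588),interpolation=cv2.INTER_CUBIC))
    P=cloud(c)
    for (u,v) in ([(330,340),(300,320),(313,268),(382,257),(268,225)] if n=="scene" else [(350,290),(313,250),(372,203),(400,240),(242,236),(300,352),(450,200),(418,158)]):
        print(n,u,v,P[v,u].round(1))
E
```

```text
scene 330 340 [439.9 114.    1.8]
scene 300 320 [446.9 192.8  -0.6]
scene 313 268 [539.  221.9  56.1]
scene 382 257 [617.9 103.5  92.4]
scene 268 225 [553.5 347.5 101. ]
top 350 290 [469.  133.9   2.3]
top 313 250 [542.1 214.3  55.2]
top 372 203 [636.5  98.5  88.5]
top 400 240 [559.4  43.7 101. ]
top 242 236 [556.4 353.4  99.1]
top 300 352 [337.1 233.6   6.4]
top 450 200 [643.6 -54.5 104.3]
top 418 158 [750.4  -1.1  54.8]
```

```bash
cat /dev/null; python3 - <<'E'
from h import *
# height map image in world coords from both
for n in("scene","top"):
    c=load(n+"0");P=cloud(c);z=P[...,2]
    x=np.clip(np.nan_to_num(z,nan=-20)+20,0,160)/160*255
    cv2.imwrite(f"pics/{n}0h.png",cv2.resize(cv2.applyColorMap(x.astype(np.uint8)[140:400,160:500],cv2.COLORMAP_JET),(680,520),interpolation=cv2.INTER_NEAREST))
    cnt=z[np.isfinite(z)]; print(n,np.isfinite(z).mean(), np.histogram(cnt,bins=[-30,-10,-5,-2,0,2,5,10,30])[0])
E
```

```text
scene 0.99603515625 [ 1661   544  5419 16587 21588 16722 22291 12821]
top 0.9959016927083333 [  460   356  9800 26708 27763 21242 29285 13701]
```

View pics/scene0z.png

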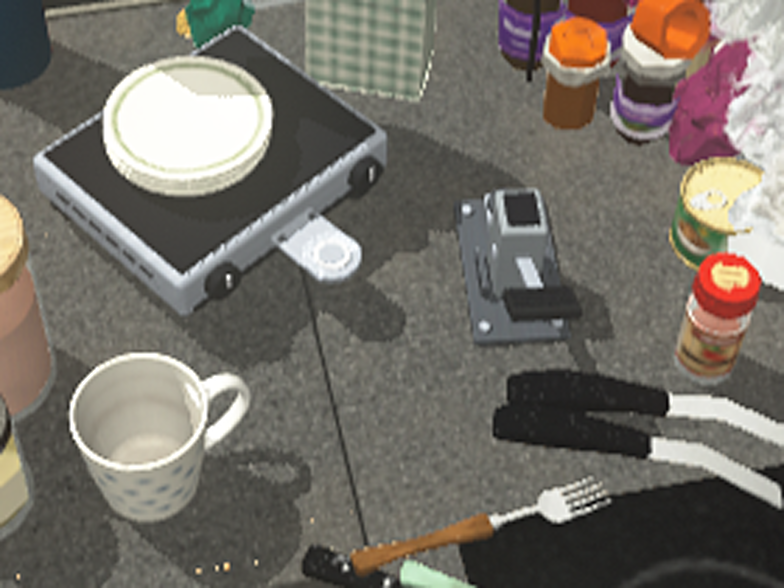

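View pics/top0z.png

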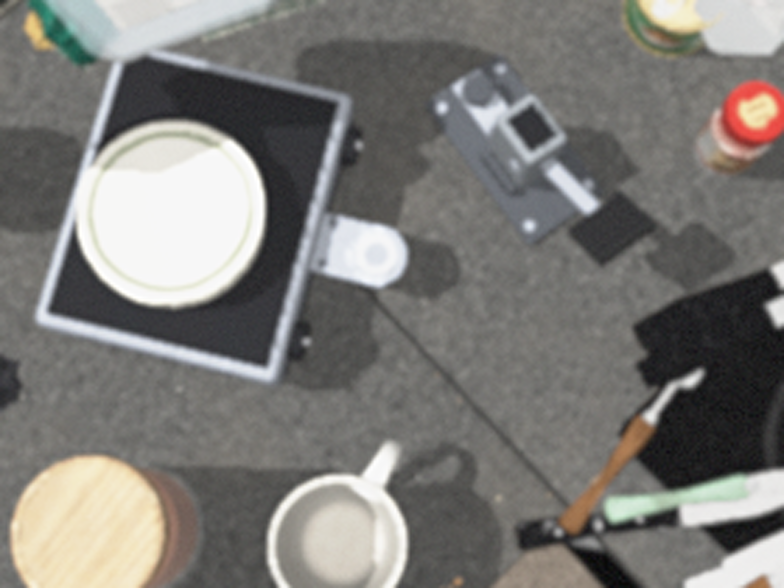

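The zoomed crops show the ring at top (315,251) / scene (319,271), the jack column top at top (370,206), the saddle at top (351,193) and the pedal at top (399,241). I'll measure these from the height clouds and check with plane rays.

```bash
python3 - <<'E'
from h import *
for n in("scene","top"):
    c=load(n+"0");P=cloud(c).reshape(-1,3);P=P[np.isfinite(P).all(1)]
    def sel(x0,x1,y0,y1,z0,z1): 
        return P[(P[:,0]>x0)&(P[:,0]<x1)&(P[:,1]>y0)&(P[:,1]<y1)&(P[:,2]>z0)&(P[:,2]<z1)]
    t=sel(400,720,250,470,66,82); r=cv2.minAreaRect(t[:,:2].astype(np.float32)); print(n,"tray",len(t),np.round(r[0],1),np.round(r[1],1),r[2])
    b=cv2.boxPoints(r); print(b.round(0).tolist())
    t=sel(500,590,180,250,46,62); print("tongue",len(t),t.mean(0).round(1),np.percentile(t,[2,98],axis=0).round(1).tolist())
    t=sel(590,670,60,140,80,96); r=cv2.minAreaRect(t[:,:2].astype(np.float32)); print("col",len(t),np.median(t,0).round(1),np.round(r[0],1),np.round(r[1],1),r[2])
    t=sel(520,600,10,80,80,125); print("pedal",len(t),t.mean(0).round(1))
    for nm,px,z in ([("ring",(318.6,270.7),54),("column",(200+524/2.8,180+208/2.8),88)] if n=="scene" else [("ring",(315,250.7),54),("column",(369.6,206),88),("saddle",(351.5,193),28),("pedal",(398.6,241.4),100)]):
        print(nm,onplane(c,[px[0]],[px[1]],z).round(1))
E
```

```text
scene tray 3800 [581.  362.5] [225.5 263.7] 86.85660552978516
[[443.0, 257.0], [706.0, 243.0], [719.0, 468.0], [456.0, 482.0]]
tongue 493 [543.9 221.2  52.8] [[521.0, 190.4, 47.6], [583.4, 249.3, 57.3]]
col 306 [628.  100.9  87.6] [619.5  92.6] [77.8 36.1] 37.925514221191406
pedal 338 [555.9  45.3 101.9]
ring [[540.9 209.   54. ]]
column [[633.6  99.8  88. ]]
top tray 5514 [580.7 368. ] [255.8 230.3] 78.15587615966797
[[442.0, 266.0], [667.0, 219.0], [720.0, 470.0], [494.0, 517.0]]
tongue 589 [544.8 222.1  52.4] [[522.2, 192.2, 48.3], [568.8, 249.1, 56.0]]
col 373 [631.3 103.4  87.3] [633.  102.6] [44.4 36.8] 38.55122756958008
pedal 526 [560.1  48.6  99.5]
ring [[541.1 210.2  54. ]]
column [[630.2 103.2  88. ]]
saddle [[675.8 137.4  28. ]]
pedal [[556.7  46.3 100. ]]
```

```bash
python3 - <<'E'
from h import *
c=load("scene0"); cs=[]
for (u0,v0,w,h) in ((290,240,60,45),(355,240,60,75)):
    cs.append(cv2.resize(c["pixels"][v0:v0+h,u0:u0+w],None,fx=6,fy=6,interpolation=cv2.INTER_CUBIC))
H=max(i.shape[0] for i in cs); cs=[cv2.copyMakeBorder(i,0,H-i.shape[0],0,4,0) for i in cs]
cv2.imwrite("pics/s0zz.png",np.hstack(cs))
c=load("top0"); cs=[]
for (u0,v0,w,h) in ((285,225,50,50),(325,170,90,90)):
    cs.append(cv2.resize(c["pixels"][v0:v0+h,u0:u0+w],None,fx=5.5,fy=5.5,interpolation=cv2.INTER_CUBIC))
H=max(i.shape[0] for i in cs); cs=[cv2.copyMakeBorder(i,0,H-i.shape[0],0,4,0) for i in cs]
cv2.imwrite("pics/t0zz.png",np.hstack(cs))
E
```

```text
(no output)
```

View pics/s0zz.png

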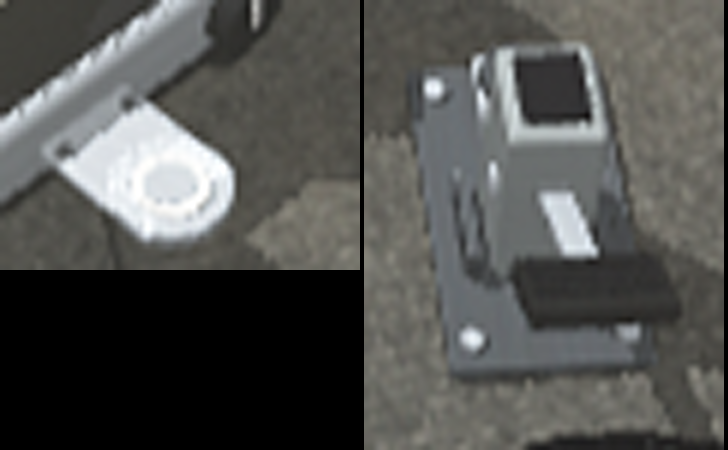

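View pics/t0zz.png

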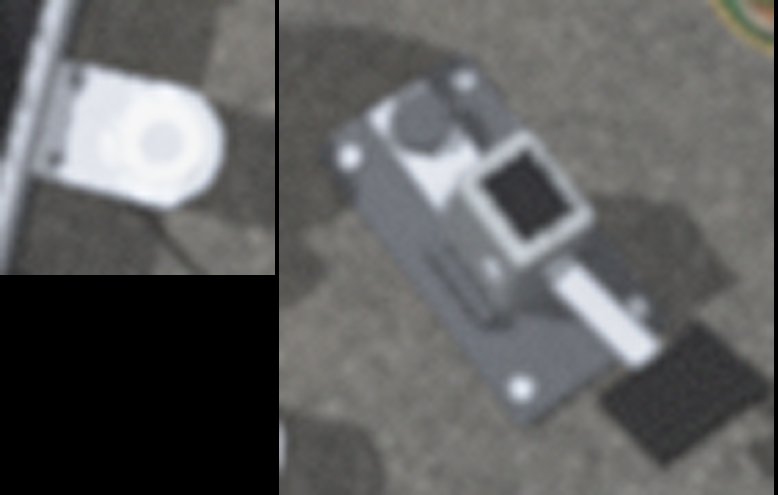

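```bash
python3 - <<'E'
from h import *
T=load("top0");S=load("scene0")
def tri(us,ut):
    a,b=ray(S,*[[x] for x in us])[0],ray(T,*[[x] for x in ut])[0]
    A=np.stack([a,-b],1); s=np.linalg.lstsq(A,T["eye"]-S["eye"],rcond=None)[0]
    p,q=S["eye"]+s[0]*a,T["eye"]+s[1]*b; return ((p+q)/2).round(1),np.linalg.norm(p-q).round(1)
print("ring",tri((318.3,270.3),(314.6,250.5)));print("col",tri((386.8,255),(369.7,205.5)))
print("pedal",tri((355+(600-364)/6,240+288/6),(399.2,241.3)))
z=lambda x,y:(180+x/2.8,160+y/2.8)
C=np.array([onplane(T,[a],[b],74)[0] for a,b in (z(122,57),z(352,98),z(275,380),z(39,321))]);print(C.round(1).tolist())
for i in range(4):
    d=C[(i+1)%4]-C[i];print(np.linalg.norm(d).round(1),np.degrees(np.arctan2(d[1],d[0])).round(2))
b=lambda x,y:onplane(T,[325+(x-279)/5.5],[170+y/5.5],8)[0]
B=[b(350,155),b(465,80),b(520,388),b(638,305)]
for i,j in((2,0),(3,1),(1,0),(3,2)):
    d=B[i]*-1+B[j];print("bolt",B[i].round(1),np.linalg.norm(d).round(1),np.degrees(np.arctan2(d[1],d[0])).round(2))
z2=lambda x,y:(200+x/2.8,180+y/2.8)
C=np.array([onplane(S,[a],[b],74)[0] for a,b in (z2(36,158),z2(237,28),z2(385,130),z2(184,278))])
print(C.round(1).tolist())
for i in range(4):
    d=C[(i+1)%4]-C[i];print(np.linalg.norm(d).round(1),np.degrees(np.arctan2(d[1],d[0])).round(2))
E
```

```text
ring (array([541.9, 210.8,  52.9]), np.float64(0.7))
col (array([633.4, 101.6,  84.1]), np.float64(2.8))
pedal (array([558.5,  43.8,  96.6]), np.float64(2.1))
[[678.3, 404.8, 74.0], [653.0, 233.6, 74.0], [444.5, 278.2, 74.0], [479.9, 447.6, 74.0]]
173.2 -98.41
213.2 167.91
173.1 78.18
202.9 -12.17
bolt [576.6  96.4   8. ] 115.9 36.87
bolt [611.8  50.5   8. ] 114.7 37.78
bolt [702.5 120.8   8. ] 56.1 126.25
bolt [611.8  50.5   8. ] 57.9 127.5
[[479.4, 443.0, 74.0], [683.0, 398.8, 74.0], [653.9, 234.4, 74.0], [449.7, 277.3, 74.0]]
208.4 -12.23
167.0 -100.03
208.7 168.12
168.2 79.84
```

```bash
python3 - <<'E'
from h import *
P=np.vstack([cloud(load(n+"0")).reshape(-1,3) for n in("scene","top")]);P=P[np.isfinite(P).all(1)]
a=np.array([147.5,529.5]);b=np.array([631.5,102.5]);d=(b-a)/np.linalg.norm(b-a)
q=P[:,:2]-a;s=q@d;t=abs(q@[-d[1],d[0]])
for s0 in range(0,740,60):
    m=(s>s0)&(s<s0+60)&(t<100);z=P[m,2];print(s0,np.percentile(z,[50,99,100]).round(0))
m=np.linalg.norm(P[:,:2]-[631.5,102.5],axis=1)<130
for p in P[m&(P[:,2]>105)][::20]:print(p.round(0))
E
python3 -m pendant '[[[0,0,0,0,0,10.6,1],[0,0,0,0,0,10.6,1],[0,0,0,0,0,10.6,1],[0,0,0,0,0,10.6,1],[0,0,0,0,0,10.6,1],[0,0,0,0,0,10.6,1]]]'
```

```text
0 [  2. 457. 480.]
60 [  3. 474. 490.]
120 [ 1. 70. 80.]
180 [111. 170. 172.]
240 [ 90. 170. 172.]
300 [ 2. 93. 98.]
360 [ 57. 107. 111.]
420 [  2. 107. 110.]
480 [ 2. 76. 79.]
540 [ 0. 67. 72.]
600 [  8. 107. 110.]
660 [ 1. 86. 90.]
720 [  2. 301. 304.]
[761. 108. 300.]
[761. 107. 291.]
[761.  98. 290.]
[758. 112. 281.]
[760.  95. 285.]
[756. 109. 276.]
[758.  99. 278.]
[760.  87. 279.]
[756. 107. 268.]
[754.  98. 270.]
[755.  92. 270.]
[759.  81. 270.]
[753. 100. 260.]
[757.  83. 263.]
[548.  50. 107.]
[545.  51. 107.]
[538.  55. 108.]
[559.  21. 110.]
[550.  29. 111.]
[545.  39. 107.]
[538.  44. 107.]
[761. 106. 295.]
[760. 105. 289.]
[761.  93. 286.]
[758. 120. 283.]
[759. 121. 277.]
[760.  86. 278.]
[759.  87. 276.]
[758.  89. 275.]
[757.  90. 273.]
[756.  97. 271.]
[756.  99. 267.]
[754.  99. 268.]
[754.  99. 264.]
[754.  94. 261.]
[569.  33. 105.]
[561.  24. 108.]
[557.  19. 107.]
[553.  29. 106.]
[549.  31. 106.]
[544.  39. 110.]
[538.  58. 106.]
[532.  56. 107.]
clock: 0.85
tcp_pos: [147.6, 529.6, 245.0]
eef_rot: [2.009, 2.415, -0.001]
ft_force: [0.3, 0.6, -0.7]
finger_gap: 0.999
```

```bash
python3 -m pendant '[[[0,0,0,0,0,10.6,1],[0,0,0,0,0,10.6,1],[0,0,0,0,0,10.6,1],[0,0,0,0,0,10.6,1],[0,0,0,0,0,10.6,1],[0,0,0,0,0,10.6,1]]]'
cat > g.py <<'E'
import sys
from h import *
from plant import observe
def go(x,y,z,yaw=None):
    o=observe(); r=R.from_rotvec(o["eef_rot"]); M=r.as_matrix()
    print("t",round(o["clock"],2),"tcp",o["tcp_pos"].round(1),"f",o["ft_force"].round(1),"gap",round(o["finger_gap"],3))
    print("yaw of tool y",np.degrees(np.arctan2(M[1,1],M[0,1])).round(2),"tilt z",M[:,2].round(4))
    print("shift tool",r.inv().apply(np.array([x,y,z])-o["tcp_pos"]).round(1))
E
python3 - <<'E'
from g import *
go(631.5,102.5,245)
E
```

```text
clock: 1.6
tcp_pos: [147.6, 529.6, 245.0]
eef_rot: [2.98, 0.993, -0.001]
ft_force: [1.0, 0.7, 0.5]
finger_gap: 1.003
t 1.6 tcp [147.6 529.6 245. ] f [1.  0.7 0.5] gap 1.003
yaw of tool y -53.12 tilt z [-3.e-04 -7.e-04 -1.e+00]
shift tool [1.308e+02 6.321e+02 1.000e-01]
```

```bash
python3 -m pendant '[[[8,40,0,0,0,0,1],[8,40,0,0,0,0,1],[8,40,0,0,0,0,1],[8,40,0,0,0,0,1],[8,40,0,0,0,0,1],[8,40,0,0,0,0,1],[8,40,0,0,0,0,1],[8,40,0,0,0,0,1],[8,40,0,0,0,0,1],[8,40,0,0,0,0,1]]]'
python3 -m pendant '[[[10,40,0,0,0,0,1],[10,40,0,0,0,0,1],[10,40,0,0,0,0,1],[10,40,0,0,0,0,1],[8,40,0,0,0,0,1],[0,25,0,0,0,0,1],[0,0,0,0,0,0,1],[0,0,0,0,0,0,1]]]'
python3 - <<'E'
from g import *
go(631.5,102.5,65)
E
```

```text
clock: 2.85
tcp_pos: [454.1, 258.6, 245.1]
eef_rot: [2.977, 1.003, -0.001]
ft_force: [0.2, 0.7, -0.7]
finger_gap: 1.005
clock: 3.85
tcp_pos: [627.0, 110.2, 245.2]
eef_rot: [-2.977, -1.003, 0.001]
ft_force: [0.5, 0.0, -0.3]
finger_gap: 1.003
t 3.85 tcp [627.  110.2 245.2] f [ 0.5  0.  -0.3] gap 1.003
yaw of tool y -52.75 tilt z [-7.e-04  2.e-04 -1.e+00]
shift tool [ -1.    9.  180.2]
```

```bash
python3 -m pendant '[[[0,9,20,0,0,0,1],[0,0,35,0,0,0,1],[0,0,35,0,0,0,1],[0,0,0,0,0,0,1]]]'
python3 - <<'E'
from g import *
from plant import optics
go(631.5,102.5,65)
for n,(u0,v0,w,h) in {"scene":(330,160,140,150),"top":(310,140,140,140)}.items():
    c=optics.camera(n); np.savez(n+"1.npz",**c)
    cv2.imwrite(f"pics/{n}1.png",cv2.resize(c["pixels"][v0:v0+h,u0:u0+w],None,fx=4,fy=4,interpolation=cv2.INTER_CUBIC))
E
```

```text
clock: 4.35
tcp_pos: [631.3, 102.4, 151.9]
eef_rot: [-2.976, -1.003, 0.009]
ft_force: [0.8, -0.7, -0.3]
finger_gap: 1.001
t 4.35 tcp [631.3 102.4 151.9] f [ 0.8 -0.7 -0.3] gap 1.001
yaw of tool y -52.74 tilt z [-6.e-03 -6.e-04 -1.e+00]
shift tool [ 0.7  0.4 86.9]
```

View pics/scene1.png

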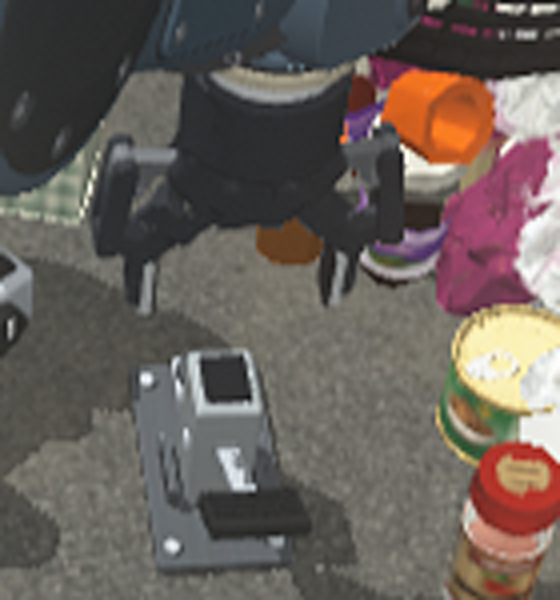

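View pics/top1.png

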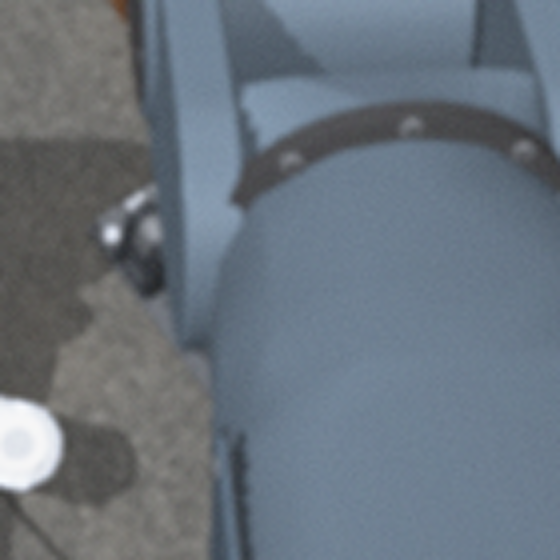

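The scene picture shows the open jaws (fingertips at about (148,310) and (338,300) in the crop) straddling the column at (222,380) across its width. In the top view the arm covers the jack. Descending.

```bash
python3 -m pendant '[[[0,0,25,0,0,0,1],[0,0,25,0,0,0,1],[0,0,20,0,0,0,1],[0,0,16,0,0,0,1],[0,0,0,0,0,0,1]]]'
python3 - <<'E'
from g import *
go(631.5,102.5,65)
E
```

```text
clock: 5.08
tcp_pos: [632.8, 102.4, 68.6]
eef_rot: [-2.977, -1.003, 0.002]
ft_force: [-1.2, 0.3, 0.1]
finger_gap: 1.004
t 5.08 tcp [632.8 102.4  68.6] f [-1.2  0.3  0.1] gap 1.004
yaw of tool y -52.77 tilt z [-1.4e-03 -1.0e-04 -1.0e+00]
shift tool [-0.9 -0.8  3.6]
```

```bash
python3 -m pendant '[[[-1,0,2,0,0,0,0],[0,0,0,0,0,0,-0.5],[0,0,0,0,0,0,-1],[0,0,0,0,0,0,-1],[0,0,0,0,0,0,-1],[0,0,0,0,0,0,-1]]]' 60
python3 - <<'E'
from g import *
from plant import optics
go(631.5,102.5,65)
for n,(u0,v0,w,h) in {"scene":(330,160,140,150)}.items():
    c=optics.camera(n); np.savez(n+"2.npz",**c)
    cv2.imwrite(f"pics/{n}2.png",cv2.resize(c["pixels"][v0:v0+h,u0:u0+w],None,fx=4,fy=4,interpolation=cv2.INTER_CUBIC))
E
```

```text
clock: 5.82
tcp_pos: [632.5, 102.0, 68.0]
eef_rot: [2.977, 1.003, 0.001]
ft_force: [-2.4, 2.3, 5.6]
finger_gap: 0.415
t 5.83 tcp [632.5 102.   68. ] f [-2.4  2.3  5.6] gap 0.415
yaw of tool y -52.76 tilt z [ 7.e-04  1.e-04 -1.e+00]
shift tool [-0.5 -1.   3. ]
```

View pics/scene2.png

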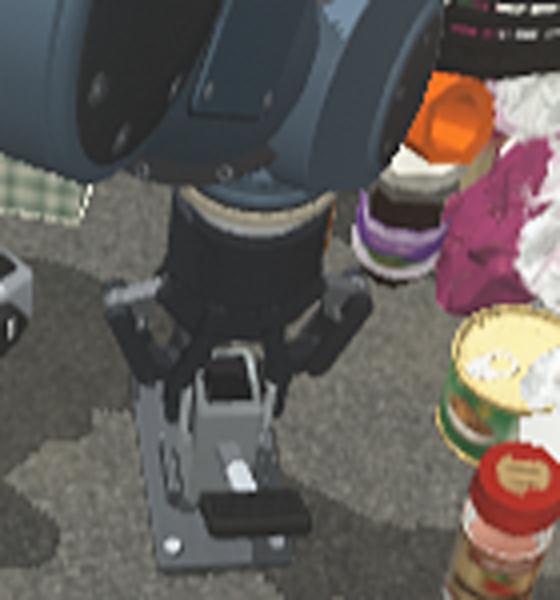

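Gripped: gap 0.415 × 85 ≈ 35 mm, which matches the 36 mm column. Before setting down I'll check the approach lane for low objects.

```bash
python3 -m pendant '[[[0,0,-15,0,0,0,-1],[0,0,-15,0,0,0,-1],[0,0,-15,0,0,0,-1],[0,0,0,0,0,0,-1]]]'
python3 - <<'E'
from g import *
c=load("top0"); im=c["pixels"].copy()
pad=np.array([541.2,210.]);ang=np.radians(78);X=np.array([np.cos(ang),np.sin(ang)]);Y=np.array([-X[1],X[0]])
for back,col in((0,(0,255,0)),(60,(0,0,255)),(40,(255,0,255))):
    cc=pad-(60+back)*X
    q=np.array([list(cc+a*X+b*Y)+[0] for a,b in((-60,-37),(80,-37),(80,37),(-60,37))])
    cv2.polylines(im,[proj(c,q).round().astype(int)],True,col,1)
    print(back,cc.round(1),"pedal",(cc-91*X).round(1))
cv2.imwrite("pics/lane.png",cv2.resize(im[170:390,250:500],None,fx=2.6,fy=2.6))
go(528.7,151.3,110)
E
```

```text
clock: 6.38
tcp_pos: [633.0, 101.9, 114.0]
eef_rot: [2.977, 1.002, 0.004]
ft_force: [-0.4, -0.5, -7.9]
finger_gap: 0.414
0 [528.7 151.3] pedal [509.8  62.3]
60 [516.3  92.6] pedal [497.3   3.6]
40 [520.4 112.2] pedal [501.5  23.2]
t 6.38 tcp [633.  101.9 114. ] f [-0.4 -0.5 -7.9] gap 0.414
yaw of tool y -52.78 tilt z [ 2.6e-03  2.0e-04 -1.0e+00]
shift tool [ -53.2 -102.5    3.7]
```

View pics/lane.png

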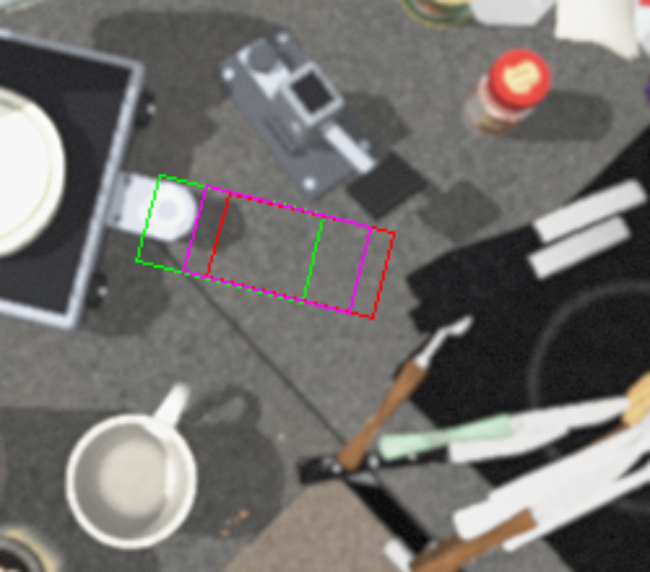

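The drawn lane (green final, red approach footprint) is free of objects. The fork and knives lie outside it. Rotating the jack +40.8°.

```bash
python3 -m pendant '[[[0,0,0,0,0,-7,-1],[0,0,0,0,0,-7,-1],[0,0,0,0,0,-7,-1],[0,0,0,0,0,-7,-1],[0,0,0,0,0,-7,-1],[0,0,0,0,0,-5.8,-1],[0,0,0,0,0,0,-1],[0,0,0,0,0,0,-1]]]'
python3 - <<'E'
from g import *
go(514.8,85.6,114)
E
```

```text
clock: 7.38
tcp_pos: [632.2, 101.8, 112.0]
eef_rot: [-2.443, -1.975, 0.001]
ft_force: [-0.5, -0.4, -7.4]
finger_gap: 0.411
t 7.38 tcp [632.2 101.8 112. ] f [-0.5 -0.4 -7.4] gap 0.411
yaw of tool y -12.1 tilt z [-4.e-04 -1.e-04 -1.e+00]
shift tool [ -40.4 -111.4   -1.9]
```

```bash
python3 -m pendant '[[[-8,-22,0,0,0,0,-1],[-8,-22,0,0,0,0,-1],[-8,-22,0,0,0,0,-1],[-8,-22,0,0,0,0,-1],[-8,-23,0,0,0,0,-1],[0,0,0,0,0,0,-1],[0,0,0,0,0,0,-1]]]'
python3 - <<'E'
from g import *
from plant import optics
go(514.8,85.6,74)
for n,(u0,v0,w,h) in {"scene":(270,200,150,150),"top":(280,170,150,150)}.items():
    c=optics.camera(n); np.savez(n+"3.npz",**c)
    cv2.imwrite(f"pics/{n}3.png",cv2.resize(c["pixels"][v0:v0+h,u0:u0+w],None,fx=4,fy=4,interpolation=cv2.INTER_CUBIC))
E
```

```text
clock: 8.25
tcp_pos: [516.2, 85.8, 112.7]
eef_rot: [2.441, 1.976, 0.002]
ft_force: [-0.0, 0.2, -7.9]
finger_gap: 0.415
t 8.25 tcp [516.2  85.8 112.7] f [-0.   0.2 -7.9] gap 0.415
yaw of tool y -12.02 tilt z [ 1.4e-03  1.0e-04 -1.0e+00]
shift tool [-0.5 -1.4 38.7]
```

View pics/scene3.png

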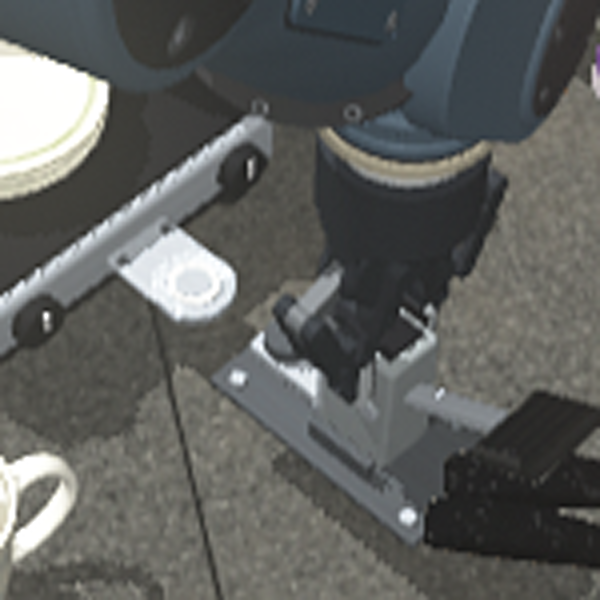

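View pics/top3.png

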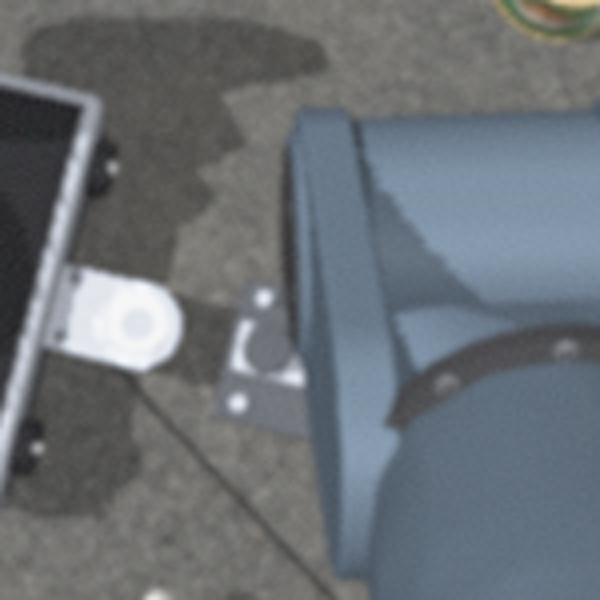

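The scene picture shows the jack hanging level, aimed at the tongue. In the top view the saddle is at crop (268,345) and the ring at (138,322). Next I'll measure the saddle offset from the TCP.

```bash
python3 - <<'E'
from g import *
c=load("top3"); z0=112.7-68.2
tcp=np.array([516.2,85.8]);ang=np.radians(78);X=np.array([np.cos(ang),np.sin(ang)]);Y=np.array([-X[1],X[0]])
px=lambda x,y:((x+.5)/4-.5+280,(y+.5)/4-.5+170)
g=lambda p,z:onplane(c,[px(*p)[0]],[px(*p)[1]],z)[0]
# saddle by contour
im=c["pixels"]; 
s=g((268,345),z0+28);print("saddle",s.round(1),"rel",((s[:2]-tcp)@X).round(1),((s[:2]-tcp)@Y).round(1))
b1,b2=g((265,298),z0+7),g((237,402),z0+7);d=b2-b1;print("bolts",b1.round(1),b2.round(1),np.linalg.norm(d).round(1),np.degrees(np.arctan2(d[1],d[0]))-90)
m=(b1+b2)[:2]/2;print("bolt mid rel",((m-tcp)@X).round(1),((m-tcp)@Y).round(1))
r=g((138,322),54);print("ring",r.round(1))
# scene saddle & tongue ring
s=load("scene3");q=lambda p,z:onplane(s,[(p[0]+.5)/4-.5+270],[(p[1]+.5)/4-.5+200],z)[0]
print("ring scene",q((190,283),54).round(1)); P=cloud(s)
b=q((238,378),z0+7);b3=q((407,516),z0+7);d=b-b3;print("scene bolts left",b.round(1),b3.round(1),np.linalg.norm(d).round(1),np.degrees(np.arctan2(d[1],d[0])).round(1),((b[:2]-tcp)@X).round(1),((b[:2]-tcp)@Y).round(1),((b3[:2]-tcp)@X).round(1))
E
```

```text
saddle [529.3 146.   72.5] rel 61.6 -0.3
bolts [557.7 147.3  51.5] [503.1 160.1  51.5] 56.0 76.85777887119181
bolt mid rel 69.4 0.2
ring [542.2 212.1  54. ]
ring scene [539.9 212.1  54. ]
scene bolts left [503.8 158.5  51.5] [480.1  45.2  51.5] 115.8 78.2 68.6 27.2 -47.2
```

```bash
python3 - <<'E'
from g import *
ang=np.radians(78);X=np.array([np.cos(ang),np.sin(ang)]);Y=np.array([-X[1],X[0]])
for n in("top0","top3","scene0","scene3"):
    c=load(n); im=c["pixels"]; g=cv2.cvtColor(im,cv2.COLOR_BGR2GRAY)
    S=6; u,v=proj(c,[541,211,54])[0].round().astype(int); w=26
    G=cv2.resize(g[v-w:v+w,u-w:u+w],None,fx=S,fy=S,interpolation=cv2.INTER_CUBIC)
    for th in(150,170,190):
        m=(G>th).astype(np.uint8); k,l,st,ce=cv2.connectedComponentsWithStats(m); i=l[w*S,w*S]
        if i==0: print(n,th,"no");continue
        ct,_=cv2.findContours((l==i).astype(np.uint8),cv2.RETR_EXTERNAL,cv2.CHAIN_APPROX_NONE)
        p=max(ct,key=len)[:,0].astype(float); q=onplane(c,(p[:,0]+.5)/S-.5+u-w,(p[:,1]+.5)/S-.5+v-w,54)[:,:2]
        r=q-[541,211]; a=r@X;b=r@Y; e=(a<-4)
        A=np.c_[2*a[e],2*b[e],np.ones(e.sum())]; s=np.linalg.lstsq(A,(a[e]**2+b[e]**2),rcond=None)[0]; rad=np.sqrt(s[2]+s[0]**2+s[1]**2)
        ymid=[(b[abs(a-k)<1.5].max()+b[abs(a-k)<1.5].min())/2 for k in(5,12,20)]
        print(n,th,"circle",(np.array([541,211])+s[0]*X+s[1]*Y).round(1),"r",rad.round(1),"amin",a.min().round(1),"ymid",np.round(ymid,1))
E
```

```text
top0 150 circle [541.2 214.1] r 24.3 amin -21.7 ymid [0.2 0.6 0.7]
top0 170 circle [541.1 214. ] r 23.5 amin -20.8 ymid [0.3 0.6 0.8]
top0 190 circle [541.1 214.1] r 22.9 amin -20.1 ymid [0.3 0.8 0.9]
top3 150 circle [541.2 214.2] r 24.4 amin -21.6 ymid [0.2 0.6 0.7]
top3 170 circle [541.1 214.1] r 23.6 amin -20.9 ymid [0.3 0.6 0.8]
top3 190 circle [541. 214.] r 22.9 amin -20.1 ymid [0.3 0.7 0.8]
scene0 150 circle [539.7 211.6] r 23.6 amin -23.4 ymid [1.1 1.6 1.5]
scene0 170 circle [540.  211.7] r 23.1 amin -22.8 ymid [1.1 1.5 1.4]
scene0 190 circle [540.4 211.8] r 22.7 amin -22.2 ymid [1.1 1.4 1.4]
scene3 150 circle [539.7 211.6] r 23.6 amin -23.5 ymid [1.1 1.5 1.5]
scene3 170 circle [540.  211.7] r 23.3 amin -22.9 ymid [1.2 1.4 1.4]
scene3 190 circle [540.2 211.8] r 22.9 amin -22.4 ymid [1.1 1.4 1.4]
```

```bash
python3 -m pendant '[[[0,4,12,0,0,0,-1],[0,4,12,0,0,0,-1],[0,4,10,0,0,0,-1],[0,4,5,0,0,0,-1],[0,0,0,0,0,0,-1]]]'
python3 - <<'E'
from g import *
go(528,151.9,72.5)
E
```

```text
clock: 8.98
tcp_pos: [531.2, 82.3, 72.9]
eef_rot: [-2.441, -1.977, 0.001]
ft_force: [0.2, -0.1, -6.5]
finger_gap: 0.417
t 8.97 tcp [531.2  82.3  72.9] f [ 0.2 -0.1 -6.5] gap 0.417
yaw of tool y -11.98 tilt z [-5.e-04 -1.e-04 -1.e+00]
shift tool [ 67.4 -17.6   0.4]
```

I put the small forward shift on tool y instead of x. It was a harmless 16 mm sideways move in free space, which I correct now before going in.

```bash
python3 -m pendant '[[[0,-9,0,0,0,0,-1],[0,-8.6,0,0,0,0,-1],[8,0,0,0,0,0,-1],[10,0,0,0,0,0,-1],[10,0,0,0,0,0,-1],[7,0,0,0,0,0,-1],[0,0,0,0,0,0,-1]]]'
python3 - <<'E'
from g import *
from plant import optics
go(528,151.9,72.5)
for n,(u0,v0,w,h) in {"scene":(270,200,150,150),"top":(280,170,150,150)}.items():
    c=optics.camera(n); np.savez(n+"4.npz",**c)
    cv2.imwrite(f"pics/{n}4.png",cv2.resize(c["pixels"][v0:v0+h,u0:u0+w],None,fx=4,fy=4,interpolation=cv2.INTER_CUBIC))
E
```

```text
clock: 9.85
tcp_pos: [521.2, 120.8, 73.2]
eef_rot: [2.44, 1.979, 0.0]
ft_force: [0.2, -0.0, -8.3]
finger_gap: 0.417
t 9.85 tcp [521.2 120.8  73.2] f [ 0.2 -0.  -8.3] gap 0.417
yaw of tool y -11.93 tilt z [ 0. -0. -1.]
shift tool [31.8  0.2  0.7]
```

View pics/scene4.png

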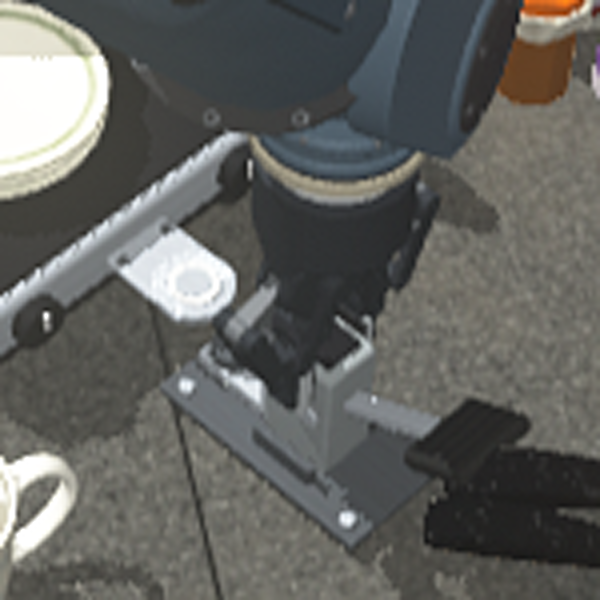

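View pics/top4.png

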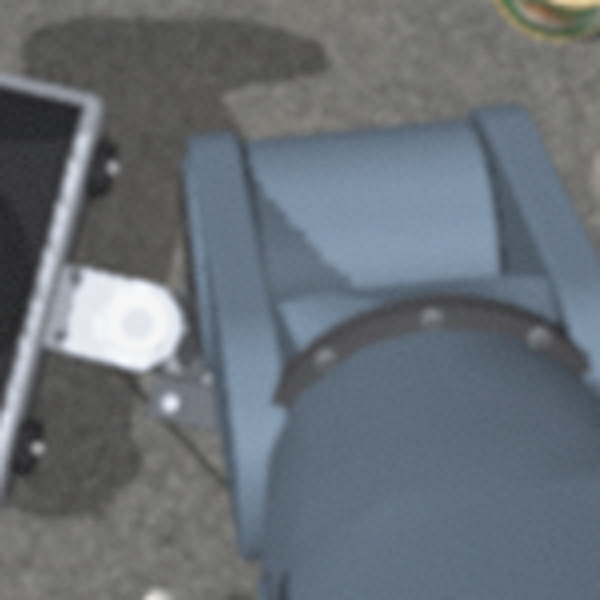

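The toe is entering squarely under the tongue: the front-left bolt is at scene crop (186,386) and the tongue ring at (190,283). Sliding in the last 32 mm.

```bash
python3 -m pendant '[[[8,0,0,0,0,0,-1],[8,0,0,0,0,0,-1],[8,0,0,0,0,0,-1],[7.5,0,0,0,0,0,-1],[0,0,0,0,0,0,-1],[0,0,0,0,0,0,-1]]]'
python3 - <<'E'
from g import *
from plant import optics
go(528,151.9,72.5)
for n,(u0,v0,w,h) in {"scene":(270,200,150,150),"top":(280,170,150,150)}.items():
    c=optics.camera(n); np.savez(n+"5.npz",**c)
    cv2.imwrite(f"pics/{n}5.png",cv2.resize(c["pixels"][v0:v0+h,u0:u0+w],None,fx=4,fy=4,interpolation=cv2.INTER_CUBIC))
E
```

```text
clock: 10.7
tcp_pos: [527.6, 151.0, 73.2]
eef_rot: [-2.441, -1.978, 0.0]
ft_force: [-0.9, -0.2, -7.1]
finger_gap: 0.415
t 10.7 tcp [527.6 151.   73.2] f [-0.9 -0.2 -7.1] gap 0.415
yaw of tool y -11.97 tilt z [-2.e-04 -1.e-04 -1.e+00]
shift tool [0.9 0.3 0.7]
```

View pics/scene5.png

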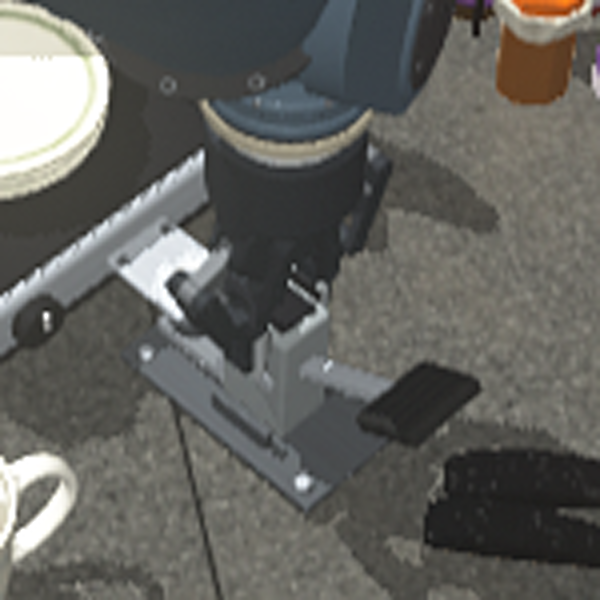

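```bash
python3 -m pendant '[[[0.9,0.3,2,0,0,0,-1],[0,0,2,0,0,0,-1],[0,0,1,0,0,0,-1],[0,0,0,0,0,0,-1],[0,0,0,0,0,0,-1]]]'
python3 - <<'E'
from g import *
from plant import optics
go(528,151.9,68)
s=optics.camera("scene"); np.savez("scene6.npz",**s)
cv2.imwrite("pics/scene6.png",cv2.resize(s["pixels"][200:350,270:420],None,fx=4,fy=4,interpolation=cv2.INTER_CUBIC))
E
```

```text
clock: 11.42
tcp_pos: [528.2, 151.9, 68.3]
eef_rot: [2.441, 1.978, 0.0]
ft_force: [0.6, -0.4, -6.8]
finger_gap: 0.408
t 11.43 tcp [528.2 151.9  68.3] f [ 0.6 -0.4 -6.8] gap 0.408
yaw of tool y -11.98 tilt z [ 0.  0. -1.]
shift tool [-0.  -0.2  0.3]
```

View pics/scene6.png

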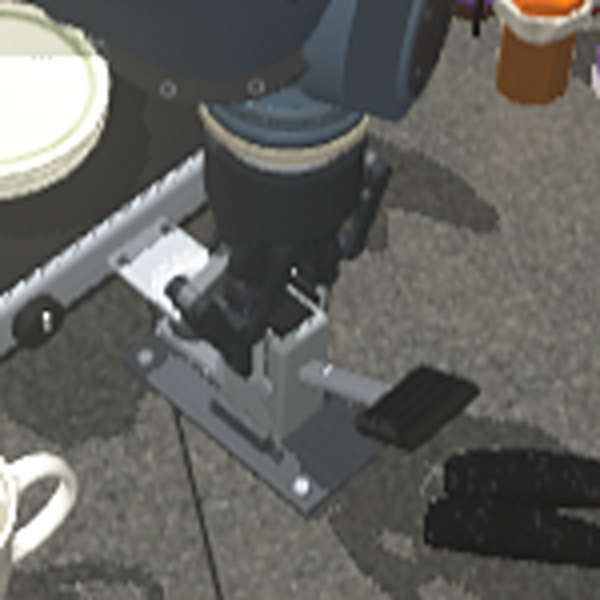

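```bash
python3 -m pendant '[[[0,0,0.7,0,0,0,-1],[0,0,0,0,0,0,-1]]]'; python3 -m pendant '[[[0,0,0.7,0,0,0,-1],[0,0,0,0,0,0,-1]]]'
```

```text
clock: 11.72
tcp_pos: [528.2, 151.9, 68.0]
eef_rot: [2.441, 1.978, 0.0]
ft_force: [-3.2, -0.1, 1.6]
finger_gap: 0.411
clock: 11.98
tcp_pos: [528.2, 151.9, 68.0]
eef_rot: [2.441, 1.978, 0.0]
ft_force: [-7.4, -2.8, 12.3]
finger_gap: 0.411
```

The weight came off at z=68.0, so the jack is on the worktop. I'll check the placement from the visible bolts before letting go.

```bash
python3 -m pendant '[[[0,0,-0.8,0,0,0,-1],[0,0,0,0,0,0,-1]]]'; python3 - <<'E'
from g import *
from plant import optics
s=optics.camera("scene"); np.savez("scene7.npz",**s)
f=8;cv2.imwrite("pics/scene7.png",cv2.resize(s["pixels"][260:335,290:375],None,fx=f,fy=f,interpolation=cv2.INTER_CUBIC))
g=cv2.cvtColor(s["pixels"],cv2.COLOR_BGR2GRAY)
ang=np.radians(78);X=np.array([np.cos(ang),np.sin(ang)]);Y=np.array([-X[1],X[0]]);pad=np.array([540.5,211.6])
for a in(7.5,-107.5):
    p=np.r_[pad+a*X+28*Y,7];u,v=proj(s,p)[0];print("expected",u.round(1),v.round(1))
    u0,v0=int(round(u)),int(round(v));w=g[v0-6:v0+7,u0-6:u0+7].astype(float);m=np.clip(w-np.percentile(w,80),0,None)
    yy,xx=np.mgrid[-6:7,-6:7];uu,vv=u0+(m*xx).sum()/m.sum(),v0+(m*yy).sum()/m.sum()
    q=onplane(s,[uu],[vv],7)[0];print("found",round(uu,1),round(vv,1),q.round(1),"rel pad",((q[:2]-pad)@X).round(1),((q[:2]-pad)@Y).round(1))
E
```

```text
clock: 12.22
tcp_pos: [528.2, 151.9, 68.0]
eef_rot: [2.441, 1.978, 0.0]
ft_force: [-4.5, -1.6, 4.6]
finger_gap: 0.412
expected 305.7 289.0
found 307.7 287.5 [520.4 223.6   7. ] rel pad 7.6 22.2
expected 344.2 321.3
found 344.7 321.1 [491.7 111.6   7. ] rel pad -108.0 27.0
```

View pics/scene7.png

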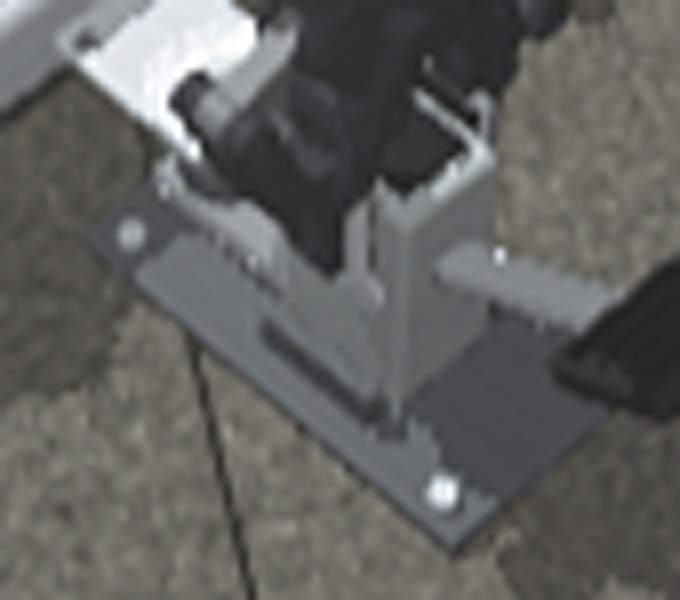

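The bolts are at image (305.9,289.0) and (344.8,321.0), against (305.7,289.0) and (344.2,321.3) expected, so placement is good to about 1 mm. Releasing and rising.

```bash
python3 -m pendant '[[[0,0,0,0,0,0,0],[0,0,0,0,0,0,1],[0,0,0,0,0,0,1],[0,0,0,0,0,0,1],[0,0,-10,0,0,0,1],[0,0,-25,0,0,0,1],[0,0,-30,0,0,0,1],[0,0,-30,0,0,0,1],[0,0,0,0,0,0,1]]]'
python3 - <<'E'
from g import *
X=np.array([np.cos(np.radians(78)),np.sin(np.radians(78))])
p=np.array([540.5,211.6])-151*X;print(p)
go(p[0],p[1],150)
E
```

```text
clock: 13.4
tcp_pos: [529.3, 152.2, 165.4]
eef_rot: [2.439, 1.976, 0.007]
ft_force: [-0.7, 0.3, -0.3]
finger_gap: 1.004
[509.10533469  63.89971229]
t 13.4 tcp [529.3 152.2 165.4] f [-0.7  0.3 -0.3] gap 1.004
yaw of tool y -11.97 tilt z [ 4.6e-03  9.0e-04 -1.0e+00]
shift tool [-90.6  -1.5  15.2]
```

```bash
python3 -m pendant '[[[-20,-1.5,0,0,0,0,-1],[-22,0,0,0,0,0,-1],[-22,0,0,0,0,0,-1],[-22,0,0,0,0,0,-1],[0,0,10,0,0,0,-1],[0,0,10,0,0,0,-1],[0,0,0,0,0,0,-1],[0,0,0,0,0,0,-1]]]'
python3 - <<'E'
from g import *
from plant import optics
go(509.1,63.9,120)
for n,(u0,v0,w,h) in {"scene":(270,180,150,150),"top":(280,170,150,150)}.items():
    c=optics.camera(n); np.savez(n+"8.npz",**c)
    cv2.imwrite(f"pics/{n}8.png",cv2.resize(c["pixels"][v0:v0+h,u0:u0+w],None,fx=4,fy=4,interpolation=cv2.INTER_CUBIC))
E
```

```text
clock: 14.4
tcp_pos: [508.8, 68.5, 142.6]
eef_rot: [-2.44, -1.978, 0.0]
ft_force: [-0.1, 0.1, 0.3]
finger_gap: 0.001
t 14.4 tcp [508.8  68.5 142.6] f [-0.1  0.1  0.3] gap 0.001
yaw of tool y -11.94 tilt z [-3.e-04 -0.e+00 -1.e+00]
shift tool [-4.4  1.2 22.6]
```

View pics/scene8.png

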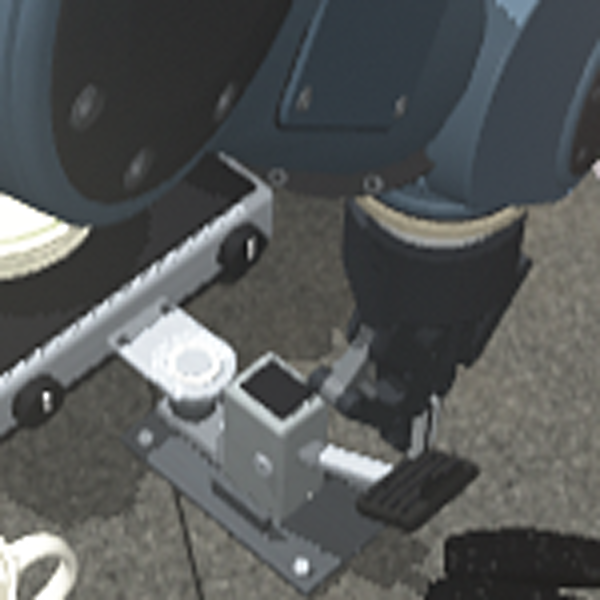

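View pics/top8.png

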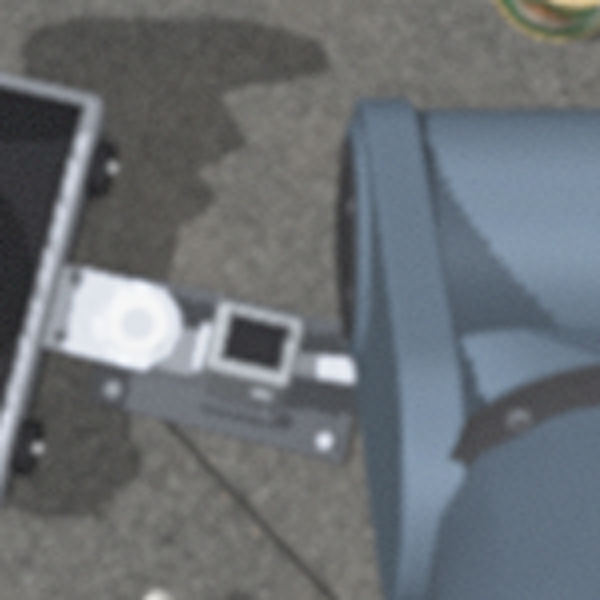

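The jack stands flat with its toe under the tongue, and the black pad shows above the saddle at scene crop (190,405). I'll verify centring in the top view from the column at (255,343) and the bolts at (113,390) and (325,440).

```bash
python3 - <<'E'
from g import *
X=np.array([np.cos(np.radians(78)),np.sin(np.radians(78))]);Y=np.array([-X[1],X[0]])
for n,off,ring,bs,col in(("top8",(280,170),(138,322),[(113,390),(325,440)],(255,343)),("scene8",(270,180),(190,361),[(146,437),(302,566)],(272,387))):
    c=load(n);g=lambda p,z:onplane(c,[(p[0]+.5)/4-.5+off[0]],[(p[1]+.5)/4-.5+off[1]],z)[0]
    r=g(ring,54)[:2];print(n,"ring",r.round(1))
    B=[g(b,7)[:2] for b in bs];d=B[0]-B[1];print("yaw",np.degrees(np.arctan2(d[1],d[0])).round(1),np.linalg.norm(d).round(1))
    for q in(r,np.array([540.5,211.6])):
        print([(round((b-q)@X,1),round((b-q)@Y,1)) for b in B+[g(col,88)[:2]]])
E
```

```text
top8 ring [542.2 212.1]
yaw 78.7 115.7
[(np.float64(7.0), np.float64(30.3)), (np.float64(-108.8), np.float64(28.9)), (np.float64(-60.8), np.float64(2.4))]
[(np.float64(7.8), np.float64(28.8)), (np.float64(-107.9), np.float64(27.3)), (np.float64(-60.0), np.float64(0.9))]
scene8 ring [541.  212.8]
yaw 78.4 115.7
[(np.float64(5.9), np.float64(27.4)), (np.float64(-109.8), np.float64(26.6)), (np.float64(-60.0), np.float64(0.8))]
[(np.float64(7.2), np.float64(27.2)), (np.float64(-108.6), np.float64(26.4)), (np.float64(-58.7), np.float64(0.6))]
```

Centring is within about 1–2 mm and 0.7°, which is good. Pressing now, with force checks.

```bash
python3 -m pendant '[[[0,1.2,10,0,0,0,-1],[0,0,8,0,0,0,-1],[0,0,4,0,0,0,-1],[0,0,0,0,0,0,-1]]]'; python3 -m pendant '[[[-1,0,5,0,0,0,-1],[-1,0,4,0,0,0,-1],[0,0,0,0,0,0,-1]]]'
```

```text
clock: 15.0
tcp_pos: [509.8, 67.8, 120.3]
eef_rot: [-2.441, -1.977, 0.001]
ft_force: [0.6, 0.6, 0.0]
finger_gap: -0.002
clock: 15.38
tcp_pos: [509.6, 65.8, 111.5]
eef_rot: [-2.441, -1.977, -0.0]
ft_force: [-0.2, 1.0, 0.9]
finger_gap: 0.001
```

```bash
python3 -m pendant '[[[-2,0,4,0,0,0,-1],[-2,0,4,0,0,0,-1],[-1,0,4,0,0,0,-1],[0,0,0,0,0,0,-1]]]'; python3 -m pendant '[[[-2,0,4,0,0,0,-1],[-2,0,4,0,0,0,-1],[-1,0,4,0,0,0,-1],[0,0,0,0,0,0,-1]]]'; python3 - <<'E'
from g import *
from plant import optics
c=optics.camera("scene"); np.savez("scene9.npz",**c)
cv2.imwrite("pics/scene9.png",cv2.resize(c["pixels"][180:330,270:420],None,fx=4,fy=4,interpolation=cv2.INTER_CUBIC))
go(507,54,50)
E
```

```text
clock: 15.88
tcp_pos: [508.5, 60.9, 99.4]
eef_rot: [-2.441, -1.977, 0.0]
ft_force: [-0.7, 0.4, 1.5]
finger_gap: -0.003
clock: 16.38
tcp_pos: [507.7, 56.3, 87.7]
eef_rot: [-2.441, -1.977, -0.001]
ft_force: [-0.2, 3.9, 4.3]
finger_gap: -0.004
t 16.43 tcp [507.7  56.3  87.8] f [0.5 4.7 5.1] gap 0.003
yaw of tool y -11.98 tilt z [ 3.e-04  3.e-04 -1.e+00]
shift tool [-2.4 -0.2 37.8]
```

View pics/scene9.png

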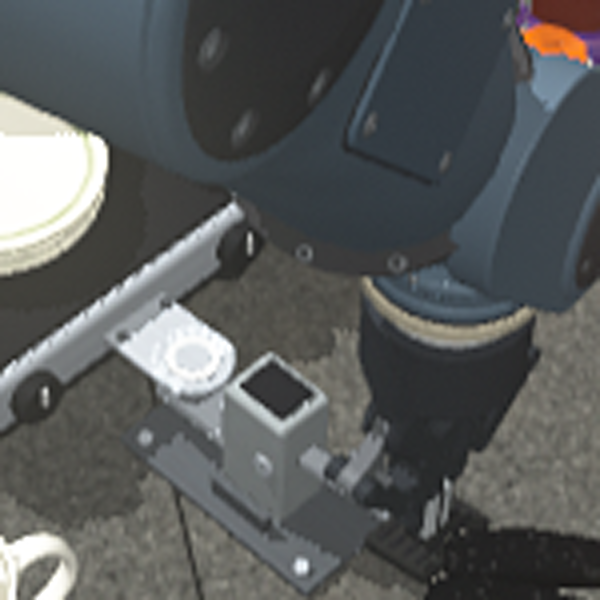

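Tips bear on the pedal and the bolts are unmoved at (146,437) and (302,566). The drag is 4.7 N horizontal, so I'll go straight down with a slight forward relief.

```bash
python3 -m pendant '[[[1,0,4,0,0,0,-1],[0,0,4,0,0,0,-1],[0,0,0,0,0,0,-1]]]'; python3 -m pendant '[[[0,0,4,0,0,0,-1],[0,0,4,0,0,0,-1],[0,0,0,0,0,0,-1]]]'; python3 - <<'E'
from g import *
from plant import optics
c=optics.camera("scene"); np.savez("scene10.npz",**c)
cv2.imwrite("pics/scene10.png",cv2.resize(c["pixels"][180:330,270:420],None,fx=4,fy=4,interpolation=cv2.INTER_CUBIC))
go(507,54,50)
E
```

```text
clock: 16.8
tcp_pos: [507.8, 56.4, 79.8]
eef_rot: [2.44, 1.978, -0.001]
ft_force: [-1.0, -2.4, 6.7]
finger_gap: -0.003
clock: 17.18
tcp_pos: [507.9, 56.3, 71.8]
eef_rot: [2.44, 1.978, -0.001]
ft_force: [-1.9, -4.6, 6.2]
finger_gap: 0.004
t 17.23 tcp [507.8  56.3  71.9] f [-0.7 -3.9  6. ] gap -0.005
yaw of tool y -11.95 tilt z [ 1.0e-04 -1.2e-03 -1.0e+00]
shift tool [-2.4 -0.3 21.9]
```

View pics/scene10.png

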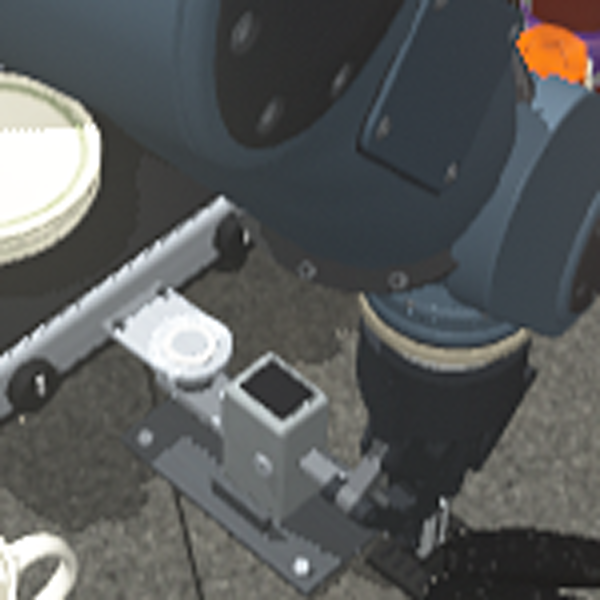

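The tray front is rising on the jack (ring now at crop (184,343)) and the bolts have not shifted. Continuing.

```bash
python3 -m pendant '[[[-2,0,4,0,0,0,-1],[-1,0,4,0,0,0,-1],[0,0,0,0,0,0,-1]]]'; python3 -m pendant '[[[0,0,4,0,0,0,-1],[0,0,3,0,0,0,-1],[0,0,0,0,0,0,-1]]]'; python3 -m pendant '[[[0,0,2,0,0,0,-1],[0,0,2,0,0,0,-1],[0,0,0,0,0,0,-1]]]'
```

```text
clock: 17.6
tcp_pos: [507.6, 54.2, 64.0]
eef_rot: [2.441, 1.977, 0.002]
ft_force: [0.4, 4.1, 6.9]
finger_gap: 0.0
clock: 17.98
tcp_pos: [507.6, 54.3, 57.1]
eef_rot: [2.44, 1.977, 0.002]
ft_force: [0.4, 4.5, 7.3]
finger_gap: 0.001
clock: 18.35
tcp_pos: [507.6, 54.3, 53.2]
eef_rot: [2.44, 1.977, 0.002]
ft_force: [0.9, 4.4, 8.4]
finger_gap: -0.001
```

```bash
python3 -m pendant '[[[0.5,0,1.5,0,0,0,-1],[0,0,1.5,0,0,0,-1],[0,0,0,0,0,0,-1]]]'; python3 -m pendant '[[[0,0,1,0,0,0,-1],[0,0,0,0,0,0,-1]]]';  python3 - <<'E'
from g import *
from plant import optics
c=optics.camera("scene"); np.savez("scene11.npz",**c)
cv2.imwrite("pics/scene11.png",cv2.resize(c["pixels"][180:330,270:420],None,fx=4,fy=4,interpolation=cv2.INTER_CUBIC))
go(507,54,50)
E
```

```text
clock: 18.73
tcp_pos: [507.9, 54.6, 51.0]
eef_rot: [2.44, 1.977, 0.002]
ft_force: [-3.0, 1.6, 21.4]
finger_gap: -0.002
clock: 18.98
tcp_pos: [508.0, 54.6, 50.4]
eef_rot: [2.44, 1.977, 0.002]
ft_force: [-5.2, 2.2, 27.0]
finger_gap: -0.001
t 19.02 tcp [508.   54.6  50.4] f [-6.6  2.9 26.9] gap 0.004
yaw of tool y -11.96 tilt z [ 0.0019 -0.     -1.    ]
shift tool [-0.8 -0.8  0.4]
```

View pics/scene11.png

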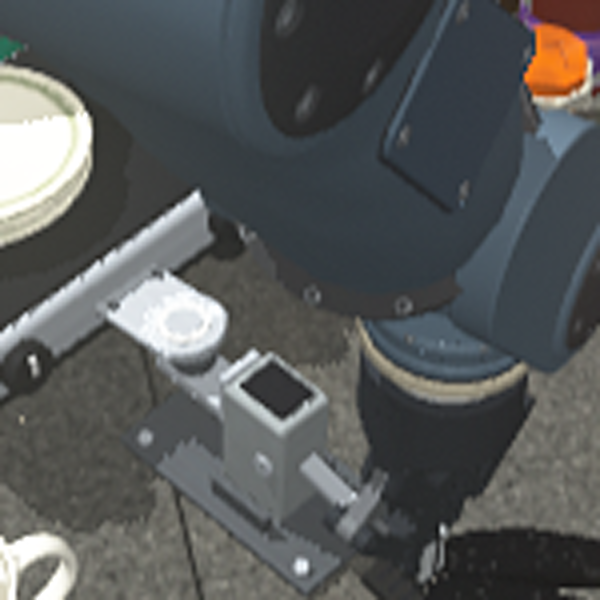

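The wrist force rose sharply to 27 N, so the handle is at its stop. The jack base is unmoved, with bolts still at (146,437) and (302,566). I'll ease slightly and check the heights.

```bash
python3 -m pendant '[[[0,-0.3,-0.6,0,0,0,-1],[0,0,0,0,0,0,-1],[0,0,0,0,0,0,-1]]]';  python3 - <<'E'
from g import *
from plant import optics
go(507,54,50)
for n,(u0,v0,w,h) in {"scene":(150,130,320,240),"top":(170,130,320,240)}.items():
    c=optics.camera(n); np.savez(n+"12.npz",**c)
    cv2.imwrite(f"pics/{n}12.png",cv2.resize(c["pixels"][v0:v0+h,u0:u0+w],None,fx=2.5,fy=2.5,interpolation=cv2.INTER_CUBIC))
    for nm in(n+"0",n+"12"):
        c=load(nm);P=cloud(c).reshape(-1,3);m=(abs(P[:,0]-541)<12)&(abs(P[:,1]-211)<12)&(P[:,2]>40)&(P[:,2]<100)
        q=(abs(P[:,0]-556)<40)&(abs(P[:,1]-350)<35)&(P[:,2]>85)&(P[:,2]<170)
        print(nm,"tongue z",np.median(P[m,2]).round(1),m.sum(),"plates",np.median(P[q],0).round(1),q.sum())
E
```

```text
clock: 19.4
tcp_pos: [507.9, 54.6, 50.9]
eef_rot: [2.44, 1.977, 0.003]
ft_force: [-2.6, 1.6, 21.6]
finger_gap: -0.003
t 19.4 tcp [507.9  54.6  50.9] f [-2.6  1.6 21.6] gap -0.003
yaw of tool y -11.96 tilt z [ 2.4e-03 -1.0e-04 -1.0e+00]
shift tool [-0.8 -0.7  0.8]
scene0 tongue z 54.4 104 plates [557.4 351.6  99.8] 864
scene12 tongue z 81.1 138 plates [554.  347.6 109.8] 843
top0 tongue z 54.1 133 plates [556.5 350.4  99.5] 1405
top12 tongue z 80.9 147 plates [555.8 349.5 109.9] 1399
```

View pics/scene12.png

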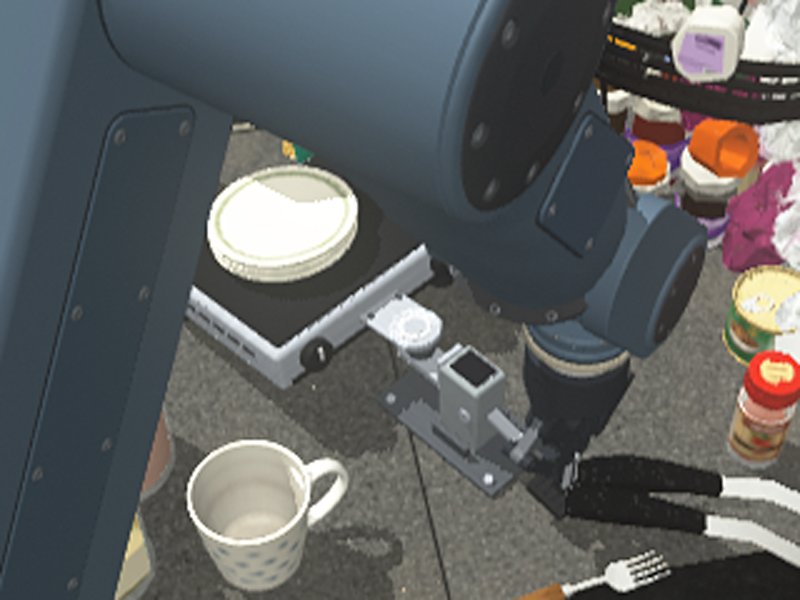

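View pics/top12.png

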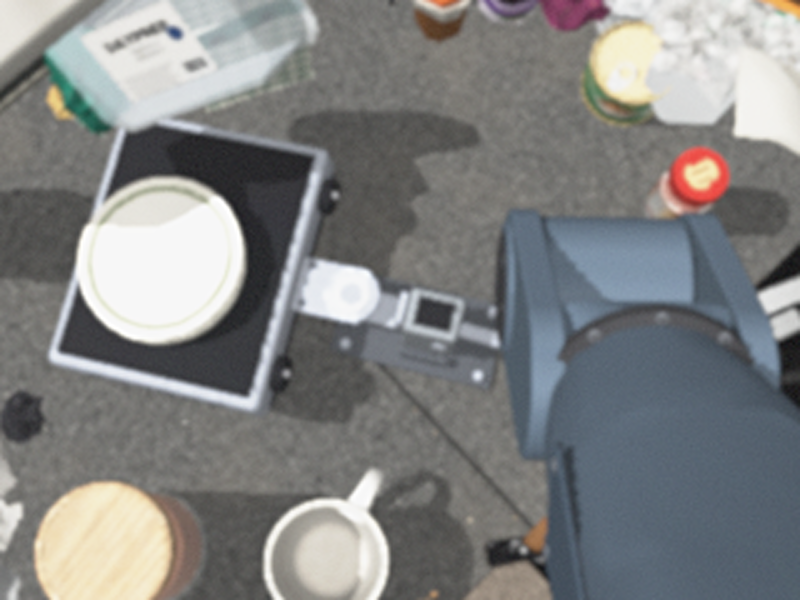

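Both views show the tongue raised about 26.7 mm (26 expected at the full stroke). The plates are still on the tray, and the mug, tin and shaker have not moved. I'll hold briefly to confirm it is steady, then hand in.

```bash
python3 -m pendant '[[[0,0,0,0,0,0,-1],[0,0,0,0,0,0,-1],[0,0,0,0,0,0,-1],[0,0,0,0,0,0,-1]]]'; python3 - <<'E'
from h import *
from plant import optics,workorder
for n in("scene","top"):
    c=optics.camera(n);P=cloud(c).reshape(-1,3);m=(abs(P[:,0]-541)<12)&(abs(P[:,1]-211)<12)&(P[:,2]>40)&(P[:,2]<100);print(n,np.median(P[m,2]).round(1))
print(workorder.hand_in())
E
```

```text
clock: 20.0
tcp_pos: [507.8, 54.6, 50.8]
eef_rot: [2.44, 1.977, 0.003]
ft_force: [-3.5, 1.1, 22.6]
finger_gap: 0.002
scene 80.8
top 81.3
the job is handed in; nothing more can be done
None
```

The jack is under the tray's front and has raised it. I handed the job in at about 20 s, with the closed fingertips still holding the handle fully down.

I gripped the jack by its column and turned it 41° to line up with the tongue. Then I slid it in low under the tongue, set it flat on the worktop, let go, and pressed the pedal to its stop.

**Last checks:**
- **Centring:** the saddle was within about 1–2 mm of the lift pad in both camera views, and square to the tray within about 0.7°. I measured this from the base bolts and the column before pressing.
- **Jack base:** its bolts had not shifted during the press.
- **Lift:** the tongue rose from 54 mm to about 81 mm, against about 80 mm expected at full stroke. It was steady at hand-in.
- **Handle:** the press force jumped from 8 N to over 20 N, which I took as the stop. It peaked at 27 N, and I eased it to a steady 22 N hold.
- **Everything else:** the plates stayed on the tray. The mug, tin and shaker looked unmoved in the pictures, which I did not measure. The robot did not touch the tray.

**Disagreements:**
- The two cameras differed by 1–3 mm on some points, within the stated calibration.
- I made one mistaken 16 mm sideways move while carrying the jack in free space. I corrected it before going under the tongue, and nothing was touched.

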